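# Level the firebrick bed of a brazing hearth

## Robot

A 6-joint arm with a two-finger parallel gripper is mounted at the origin on the work surface. World frame = base frame: x ahead of the robot, y to its left, z up, the work surface at z = 0. Lengths are in mm, angles in rad, forces in N, time in s.
With the tool pointing down it reaches from about 275 to 825 mm from the base axis. Payload 5.2 kg.
Tool frame: the origin (TCP) lies between the finger pads; the fingertips stand 22 mm ahead of it and the grasp point (between the pads) lies 3 mm ahead of it; z points along the fingers, y is the direction in which the jaws open and shut (so a half turn about z gives the same grasp; the last joint's range is limited). The gripper opens to 93 mm and grips with 3 to 60 N. Pads are 15 mm wide; open, the fingers measure 128 mm over their backs; the gripper's body (75 mm by 188 mm) begins 65 mm behind the grasp point.
Start: joints at [-0.203, 0.259, 1.535, -0, 1.348, -0.203], TCP at [550.004, 0.023, 203.653] pointing down, gripper open.
Joint ranges: [-3.14, 3.14], [-0.91, 2.08], [0.19, 2.58], [-1.22, 4.36], [0.22, 2.71], [-3.12, 3.12]. Speed limits (rad/s): [2.57, 2.57, 3.14, 3.14, 3.14, 3.14].

## Interface

Orientations are given as a rotation vector (axis times angle).
In Python, from cell import r gives the robot as it stands.
- The arm moves only by the tool send_rows, never from a script. Its argument "series" is text: rows parted by semicolons, each of 4 numbers parted by spaces: the shift along the tool's x, y, z in cm, then the turn about the tool's z in degrees. A call has 1 to 12 rows; each row shifts and turns the commanded pose from where the row before left it, along the tool's axes as they then stand; what a row does not reach is not made up. A row lasts 1/12 s, in which the tool goes at most 41.7 mm and 7.16 degrees, less where a joint would pass 70% of its speed; a pose out of reach is approached as far as the arm can. A call with a gripper value outside its range is refused whole. "hand" is the opening in per cent of the stroke, from 0 (shut) to 100 (fully open), set as the call begins (left out, the last holds). The fingers move at their own pace and stop on an object; the grip force is fixed at half the most. Time passes only in rows, so rows that do not move let the fingers close. It gives the time, the measured TCP pose, the force and the opening at its end, in the units of the state.
- r.observe(): the state, without advancing time (a new reading comes with each control period).
- r.grab_frame(name): name is "scene" or "side" or "wrist"; returns a dict with "pixels" (420x560x3 uint8, blue, green, red), "camera_matrix" (3x3 intrinsics, pixels), "rvec" (rotation vector, rad) and "tvec" (3), from world to camera coordinates, as OpenCV has them. Camera axes: x right, y down, z forward; pixel columns grow to the right and rows downward; lengths in mm; the calibration is good to about 2 mm. A picture is of the moment at which its call begins. There is no depth.
- r.job_done(): hands the job in, once; it reports no verdict.
The state is a dict: "time_s": time; "q": joint angles; "joint_vel": joint speeds; "joint_torque": joint torques, N m; "eef_pos": TCP position; "tool_rot": TCP orientation; "contact_force": force on the tool from outside, world axes, zero at the start; "moment": the same for the moment, N m; "width": opening from 0.0 (shut) to 1.0 (fully open).
Only numpy, scipy, OpenCV 4.12 (cv2) and the standard library are available. Lean on these libraries where they do the work, as an engineer would, in place of code of your own. Each camera call takes 0.05 s, during which the arm holds its last target. There are 200 camera calls.

## Task

The firebrick lumps in the hearth pan are heaped two high at one end. Pick up the toothed rake and draw the heap out along the pan, so that all four lumps lie in the pan one deep, none resting on another, without touching them with the gripper or arm. Then put the rake back down on the bench, clear of the pan.

Things in the scene. Friction and masses are not known exactly. Their poses are not given: they have to be found in the camera images.
- rake_grip (a point): Middle of the rake's level wooden handle (balance point), 75 mm above the teeth tips; x along the handle, 18 wide, 22 high, from -75 to +40 mm. Six steel teeth, 38 long, in a row 110 mm wide, hang at x +78 mm; a tail prop at x -79 mm, foot 50 mm wide, reaches as low, so it stands by itself. 0.28 kg. A wire brush with the same handle but a bristle block stands across the pan; sides vary.
- pan: Steel hearth pan, fixed; origin under its centre, x along its length. Outside 160 x 126 mm (x, y), inside 150 x 116; inner floor 12 mm, rim 34 mm above the underside. The heap lies across its +x end (away from the robot), two lumps side by side, two on top: lower layer's tops 42 mm, upper's 72 mm above the underside. The -x end is bare.
- lump_a_center (a point): Broken firebrick lump, sandy, 44 x 46 x 30 mm with rounded edges, about 80 g; the point is its centre. One of four alike. At the start it is in the lower layer of the heap, centre 27 mm above the pan's underside.
- lump_b_center (a point): Broken firebrick lump, sandy, 44 x 46 x 30 mm with rounded edges, about 80 g; the point is its centre. One of four alike. At the start it is in the lower layer of the heap, centre 27 mm above the pan's underside.
- lump_c_center (a point): Broken firebrick lump, sandy, 44 x 46 x 30 mm with rounded edges, about 80 g; the point is its centre. One of four alike. At the start it is in the upper layer of the heap, centre 57 mm above the pan's underside.
- lump_d_center (a point): Broken firebrick lump, sandy, 44 x 46 x 30 mm with rounded edges, about 80 g; the point is its centre. One of four alike. At the start it is in the upper layer of the heap, centre 57 mm above the pan's underside.
Mind the look-alikes: they are no part of the job. What is shaped like the pan but pink or turquoise is not meant.

How it is judged (in metres and radians):
On the way, in this order (a step that is already met when the one before it is completed fails the run):
1. the rake is lifted off the bench (height (world z) of rake_grip above 0.095 m), for 0.2 s.
2. all four lumps lie one deep inside the pan (z of lump_a_center in the frame of pan between 0.012 and 0.037 m and x of lump_a_center in the frame of pan between -0.075 and 0.075 m and y of lump_a_center in the frame of pan between -0.058 and 0.058 m and z of lump_b_center in the frame of pan between 0.012 and 0.037 m and x of lump_b_center in the frame of pan between -0.075 and 0.075 m and y of lump_b_center in the frame of pan between -0.058 and 0.058 m and z of lump_c_center in the frame of pan between 0.012 and 0.037 m and x of lump_c_center in the frame of pan between -0.075 and 0.075 m and y of lump_c_center in the frame of pan between -0.058 and 0.058 m and z of lump_d_center in the frame of pan between 0.012 and 0.037 m and x of lump_d_center in the frame of pan between -0.075 and 0.075 m and y of lump_d_center in the frame of pan between -0.058 and 0.058 m), for 0.2 s.
At the end, for the whole second after the job is handed in: Each lump's centre is inside the pan's walls and at most 37 mm above the pan's underside (10 mm above lying flat). The rake is down on the bench, its handle's middle below 88 mm and at least 130 mm from the pan's centre, not touching pan or lumps; all at rest (all of step 2 and height (world z) of rake_grip below 0.088 m and horizontal distance between rake_grip and pan above 0.13 m and contact force between rake and pan below 0.05 N and contact force between rake and lump_a below 0.05 N and contact force between rake and lump_b below 0.05 N and contact force between rake and lump_c below 0.05 N and contact force between rake and lump_d below 0.05 N and linear speed of each of rake, lump_a, lump_b, lump_c, lump_d below 0.02 m/s).
It fails at once if the gripper or arm touches a lump (contact force between any of the fingers, the arm and lump_a above 0.5 N or contact force between any of the fingers, the arm and lump_b above 0.5 N or contact force between any of the fingers, the arm and lump_c above 0.5 N or contact force between any of the fingers, the arm and lump_d above 0.5 N).
It also fails if it takes over 51 s, if anything falls off the work surface, if the arm or the gripper's body presses on something with over 40 N, if the wrist force passes 120 N, or if a joint passes its speed limit or range.

## Working session

There is one attempt and no reset: what is moved stays moved. The work goes in short steps, Python scripts to look and compute and a tool call to move; the robot and the scene stay as the last step left them, time stands still between calls to the robot, and variables do not carry over. Pictures are saved under pics/ and viewed, about 8 in all and at most 12, crops included, and the job is handed in when it is done.

Besides the shell and the picture viewer there is one more tool, called after "Emit:" as name(argument=value, ...) on one line, values as JSON. send_rows: Moves the arm, as the interface text tells. Its arguments: {"type":"object","properties":{"series":{"type":"string"},"hand":{"type":"number"}},"required":["series"]}

```bash
mkdir -p pics
python3 - <<'E'
from cell import r
import cv2,pickle
print(r.observe())
d={}
for n in("scene","side","wrist"):
    f=r.grab_frame(n);d[n]=f;cv2.imwrite(f"pics/{n}0.png",f["pixels"])
    print(n,f["camera_matrix"],f["rvec"],f["tvec"])
pickle.dump(d,open("f0.pkl","wb"))
cv2.imwrite("pics/both0.png",cv2.resize(cv2.vconcat([d["scene"]["pixels"],d["side"]["pixels"]]),None,fx=.7,fy=.7))
E
```

```text
{'time_s': 0.0, 'q': array([-2.02764917e-01,  2.59352747e-01,  1.53606592e+00, -1.34087994e-05,
        1.34801385e+00, -2.02800260e-01]), 'joint_vel': array([-0.00054846, -0.00091937, -0.00065058, -0.00054203, -0.0006219 ,
       -0.0002458 ]), 'joint_torque': array([ 2.41929010e-04, -4.37298238e+01, -2.84004611e+01,  7.19661056e-02,
        4.11791797e-02, -1.14769305e-04]), 'eef_pos': array([5.49425969e+02, 1.55689211e-01, 2.02819392e+02]), 'tool_rot': array([-2.22031738e+00, -2.22040246e+00,  1.60649609e-03]), 'contact_force': array([-0.22432548, -0.84847441,  0.33420887]), 'moment': array([ 0.02661311, -0.00453485,  0.01270568]), 'width': 0.998312689968004}
scene [[527.21450805   0.         284.71031001]
 [  0.         527.21450805 208.43646223]
 [  0.           0.           1.        ]] [ 1.65687824  1.49249019 -0.82367129] [ -74.18573205 -133.87515799 1506.21601253]
side [[460.98138592   0.         283.98715318]
 [  0.         460.98138592 210.32222975]
 [  0.           0.           1.        ]] [ 2.23019923 -0.90755226  0.34271912] [-288.22931471  269.29271285  983.29989165]
wrist [[339.2800689    0.         284.15120427]
 [  0.         339.2800689  213.24436031]
 [  0.           0.           1.        ]] [-2.88669024e+00  1.97721024e-04  1.52531141e-03] [-549.0058063   -29.028471    389.57545286]
```

View pics/scene0.png

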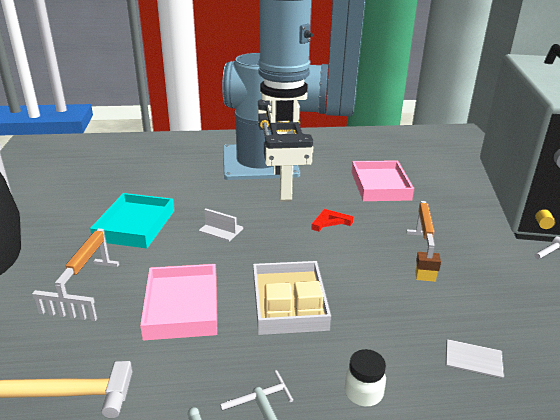

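View pics/side0.png

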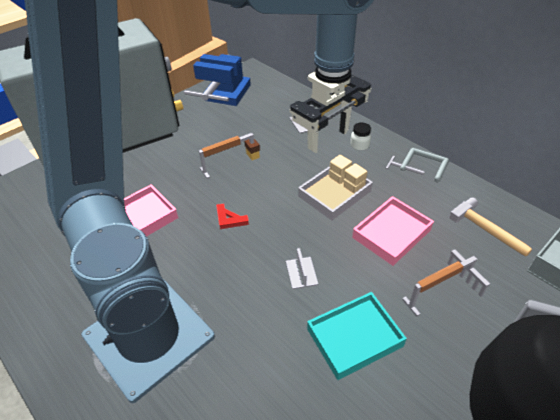

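The scene view shows these:
- **Rake:** the toothed rake is at about (80,260), with its teeth at (65,300).
- **Look-alike brush:** it stands at (427,240), with a bristle block at (428,265).
- **Pan:** the grey pan with the sandy heap is at (291,297).
- **Pan look-alikes:** pink at (180,300) and (382,180), turquoise at (135,220).

I choose the toothed tool and the grey pan.

```bash
cat > h.py <<'E'
import cv2,numpy as np
def ray(f,uv):
    R=cv2.Rodrigues(np.array(f["rvec"],float))[0];t=np.array(f["tvec"],float).ravel()
    p=cv2.undistortPoints(np.array(uv,float).reshape(-1,1,2),np.array(f["camera_matrix"]),None).reshape(-1,2)
    d=np.c_[p,np.ones(len(p))]@R
    return -R.T@t,d
def onz(f,uv,z):
    c,d=ray(f,uv); return c+d*((z-c[2])/d[:,2])[:,None]
def proj(f,P):
    return cv2.projectPoints(np.array(P,float).reshape(-1,1,3),np.array(f["rvec"],float),np.array(f["tvec"],float),np.array(f["camera_matrix"]),None)[0].reshape(-1,2)
def tri(f,u,g,v):
    (c1,a),(c2,b)=ray(f,u),ray(g,v);a,b=a[0],b[0]
    s=np.linalg.lstsq(np.c_[a,-b],c2-c1,rcond=None)[0];p,q=c1+s[0]*a,c2+s[1]*b
    return (p+q)/2,np.linalg.norm(p-q)
def mask(f,lo,hi,box):
    m=cv2.inRange(cv2.cvtColor(np.ascontiguousarray(f["pixels"]),cv2.COLOR_BGR2HSV),lo,hi);k=np.zeros_like(m);x0,y0,x1,y1=box;k[y0:y1,x0:x1]=m[y0:y1,x0:x1]
    return k
def big(m): return max(cv2.findContours(m,cv2.RETR_EXTERNAL,cv2.CHAIN_APPROX_NONE)[0],key=cv2.contourArea)
E
python3 - <<'E'
from h import *;import pickle
d=pickle.load(open("f0.pkl","rb"));S,D=d["scene"],d["side"]
ends={}
for n,f,b in(("scene",S,(60,220,112,285)),("side",D,(405,250,480,300))):
    c=big(mask(f,(5,100,80),(20,255,255),b));print(n,cv2.contourArea(c),cv2.minAreaRect(c))
    p=c.reshape(-1,2).astype(float);m=p.mean(0);u=np.linalg.svd(p-m,full_matrices=False)[2][0]
    s=(p-m)@u;w=cv2.minAreaRect(c);ends[n]=[m+u*s.min(),m+u*s.max()]
    print(ends[n],onz(f,ends[n],75))
a,b=ends["scene"],ends["side"]
for i,j in((0,0),(0,1),(1,0),(1,1)):print(i,j,tri(S,a[i],D,b[j]))
# pan outer rim by hand corners
print(onz(S,[(253,263),(318,261),(331,320),(257,323)],34))
# sandy
for n,f,b in(("scene",S,(250,255,335,335)),("side",D,(295,150,375,215))):
    cv2.imwrite(f"pics/c_{n}.png",cv2.resize(f["pixels"][b[1]-5:b[3]+5,b[0]-5:b[2]+5],None,fx=5,fy=5,interpolation=cv2.INTER_CUBIC))
A=cv2.resize(S["pixels"][255:340,245:340],(475,425),interpolation=cv2.INTER_CUBIC)
B=cv2.resize(S["pixels"][220:330,25:125],(386,425),interpolation=cv2.INTER_CUBIC)
C=cv2.resize(D["pixels"][150:220,290:380],(475,369),interpolation=cv2.INTER_CUBIC)
E_=cv2.resize(D["pixels"][240:320,395:495],(386,369)[:2],interpolation=cv2.INTER_CUBIC)
o=cv2.vconcat([cv2.hconcat([A,B]),cv2.hconcat([C,E_])]);cv2.imwrite("pics/crop.png",cv2.resize(o,(758,600-40)))
E
```

```text
scene 594.5 ((85.61380767822266, 250.9788818359375), (14.237424850463867, 50.42107391357422), 38.88449478149414)
[array([101.88917775, 231.72964379]), array([ 69.93801819, 270.66680844])] [[ 447.12408344 -344.96741751   75.        ]
 [ 570.36607278 -378.79040874   75.        ]]
side 440.0 ((440.0932922363281, 275.7744445800781), (10.749444961547852, 47.89952087402344), 62.7004280090332)
[array([461.1690741 , 264.45879161]), array([418.95965261, 287.21554638])] [[ 575.6319236  -378.51815288   75.        ]
 [ 460.47910619 -348.46948613   75.        ]]
0 0 (array([ 527.39524013, -357.02092196,  121.53448028]), np.float64(65.81468360634582))
0 1 (array([ 456.04972236, -346.24853206,   79.9377986 ]), np.float64(7.212000709800552))
1 0 (array([ 573.51037485, -378.37206097,   77.22547442]), np.float64(1.3506426202783055))
1 1 (array([ 501.85940995, -368.50135327,   32.27443644]), np.float64(65.87402696258468))
[[522.58537021 -49.16897668  34.        ]
 [527.61468172  79.83820844  34.        ]
 [696.23220768  73.68317045  34.        ]
 [691.51965151 -53.10082081  34.        ]]
```

View pics/crop.png

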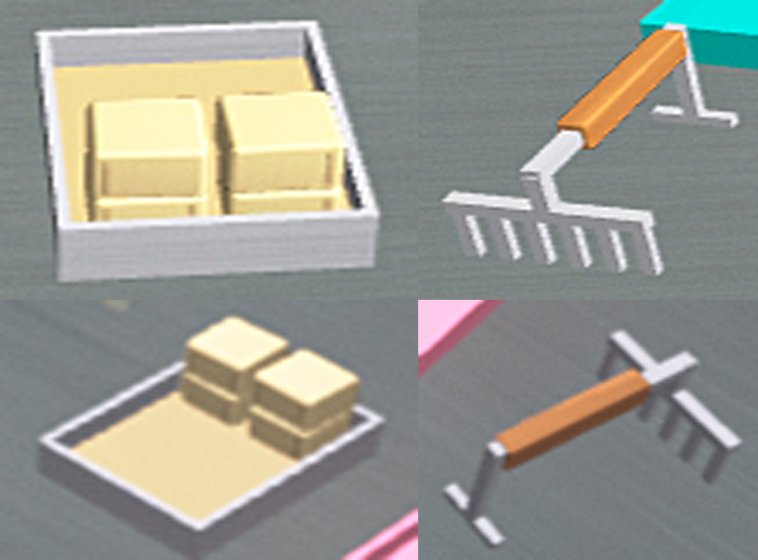

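Emit:
send_rows(series="-3 -0.15 0 0;-3 -0.15 0 0;-3 -0.15 0 0;-3 -0.15 0 0;-3 -0.15 0 0;-3 -0.15 0 0;-3 -0.15 0 0;-3 -0.15 0 0;-3 -0.15 0 0;-3 -0.15 0 0;-3 -0.15 0 0;-3 -0.15 0 0", hand=60)

```text
time_s: 1.15
eef_pos: [531.6, -361.3, 203.2]
tool_rot: [-2.221, -2.221, -0.0]
contact_force: [0.8, -0.1, -0.5]
width: 0.6
```

Emit:
send_rows(series="0 0 0 -6.25;0 0 0 -6.25;0 0 0 -6.25;0 0 0 -6.25;0 0 0 -6.25;0 0 0 -6.25;0 0 0 -6.25;0 0 0 -6.25;0 0 0 -6.25;0 0 0 -6.25;0 0 0 -6.25;0 0 0 -6.25")

```text
time_s: 2.15
eef_pos: [531.8, -359.8, 203.1]
tool_rot: [-0.402, -3.115, -0.001]
contact_force: [-0.2, 0.5, -0.6]
width: 0.602
```

```bash
cat >> h.py <<'E'
def pose(o):
    R=cv2.Rodrigues(o["tool_rot"])[0]
    return o["eef_pos"].round(1),np.degrees(np.arctan2(R[1,1],R[0,1])).round(2),R
E
python3 - <<'E'
from h import *;import pickle
from cell import r
d=pickle.load(open("f0.pkl","rb"));S,D=d["scene"],d["side"]
p=onz(S,[(253.6,264.1),(317.3,261.2),(330.9,315.4),(258,318.5)],34);print("pan",p,p.mean(0))
dx=(p[2]+p[3]-p[0]-p[1])/2;dy=(p[1]+p[2]-p[0]-p[3])/2;print(np.linalg.norm(dx),np.linalg.norm(dy),np.degrees(np.arctan2(dx[1],dx[0])),np.degrees(np.arctan2(-dy[0],dy[1])))
g=lambda c:np.array(c)/[4.4,3.527]+[245,255]
print(onz(S,g([(95,103),(200,100),(205,155),(92,158)]),72),onz(S,g([(218,95),(335,93),(343,150),(228,155)]),72))
# side crop: x scale 475/90*.88, y scale 369/70*.705
h=lambda c:np.array(c)/[475/90*758/861,369/70*560/794]+[290,150]+np.array([0,0])
q=np.array([(40,440),(200,527),(383,420)])-[0,300]
print("side pan",onz(D,h(q),34))
o=r.observe();print(o["time_s"],pose(o)[:2],o["q"])
f=r.grab_frame("wrist");pickle.dump(f,open("w1.pkl","wb"));cv2.imwrite("pics/w1.png",f["pixels"])
c=big(mask(f,(5,100,80),(20,255,255),(0,0,560,420)));print(cv2.contourArea(c),cv2.minAreaRect(c))
b=cv2.boxPoints(cv2.minAreaRect(c));print(onz(f,b,86))
E
```

```text
pan [[526.26348598 -48.22308943  34.        ]
 [528.14391731  78.3372241   34.        ]
 [684.9185998   75.68343949  34.        ]
 [680.70233422 -50.62633367  34.        ]] [605.00708433  13.79281012  34.        ]
155.62730740578306 126.47178583782028 -0.9309393197537866 -1.381133471073536
[[636.66581611 -32.10998217  72.        ]
 [638.18332792   9.87254271  72.        ]
 [679.47408169   6.65509736  72.        ]
 [677.59048992 -36.76815957  72.        ]] [[634.94543749  17.55964403  72.        ]
 [637.69517373  64.71567178  72.        ]
 [680.82885618  60.26743258  72.        ]
 [680.29793192  15.4709229   72.        ]]
side pan [[527.23202911  74.20983196  34.        ]
 [528.09179873 -49.37826595  34.        ]
 [684.52778861 -52.48488391  34.        ]]
2.15 (array([ 531.8, -359.8,  203.1]), np.float64(75.31)) [-7.68246700e-01  4.25857393e-01  1.29541541e+00 -2.58141122e-05
  1.42132141e+00 -2.08261585e+00]
10404.0 ((352.9737548828125, 381.0096740722656), (41.9516716003418, 412.1340637207031), 89.72586059570312)
[[ 654.79683172 -537.2354545    86.        ]
 [ 760.1598487  -128.55771803   86.        ]
 [ 813.150203   -131.23611344   86.        ]
 [ 703.77544148 -555.36704651   86.        ]]
```

View pics/w1.png

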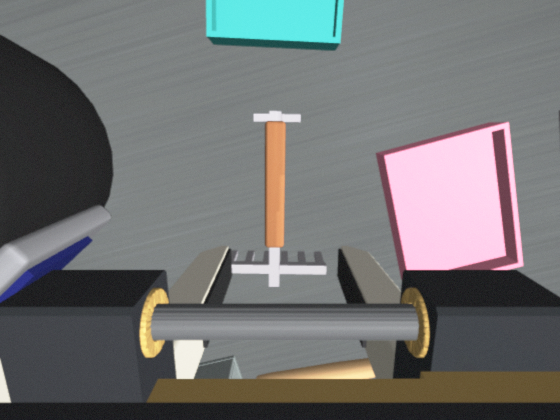

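The wrist view shows the rake upright in the picture, with its handle from (276,122) to (276,246) and its teeth at (278,268). Next I refine its pose on plane z=86.

Run:
```python
from h import *;import pickle
f=pickle.load(open("w1.pkl","rb"))
c=big(mask(f,(5,100,80),(20,255,255),(250,110,300,248)));b=cv2.boxPoints(cv2.minAreaRect(c));print(cv2.minAreaRect(c))
P=onz(f,b,86);print(P)
P4=onz(f,[(276,121.5),(276,247)],86);print(P4,"tail/teeth",onz(f,[(277,118),(278,269)],80))
```

```text
((275.0, 184.0), (124.0, 20.0), 90.0)
[[ 457.8107591  -356.96757844   86.        ]
 [ 462.11694725 -340.56000931   86.        ]
 [ 570.00839957 -368.80460527   86.        ]
 [ 565.26978648 -386.81695574   86.        ]]
[[ 459.78370091 -347.83743583   86.        ]
 [ 568.83028466 -377.16729272   86.        ]] tail/teeth [[ 457.10537995 -346.35836247   80.        ]
 [ 593.25172862 -381.86657758   80.        ]]
```

Emit:
send_rows(series="-0.1 -0.8 0 0.4;0 0 1.5 0;0 0 1.5 0;0 0 1.5 0;0 0 1.5 0;0 0 1.5 0;0 0 1.5 0;0 0 1.5 0;0 0 1 0;0 0 1 0;0 0 0 0;0 0 0 0")

```text
time_s: 3.2
eef_pos: [530.7, -368.0, 78.3]
tool_rot: [-0.423, -3.112, -0.001]
contact_force: [0.7, -0.1, 0.3]
width: 0.602
```

Emit:
send_rows(series="0 0 0 0;0 0 0 0;0 0 0 0;0 0 0 0;0 0 0 0;0 0 0 0;0 0 0 0;0 0 0 0", hand=0)

```text
time_s: 3.87
eef_pos: [530.9, -367.9, 78.7]
tool_rot: [0.421, 3.113, -0.0]
contact_force: [0.1, 0.2, 0.1]
width: 0.077
```

Emit:
send_rows(series="0 0 -0.5 0;0 0 -1 0;0 0 -1.5 0;0 0 -1.5 0;0 0 -1.5 0;0 0 -1.5 0;0 0 -1.5 0;0 0 -1.5 0;0 0 -1 0;0 0 -0.5 0;0 0 0 0;0 0 0 0")

```text
time_s: 4.87
eef_pos: [530.8, -367.9, 198.5]
tool_rot: [-0.421, -3.113, -0.0]
contact_force: [-0.1, 0.5, -0.9]
width: 0.004
```

Run:
```python
from h import *;import pickle
from cell import r
o=r.observe();print(o["time_s"],pose(o)[:2],o["contact_force"],o["width"])
F=[r.grab_frame(n) for n in("scene","side","wrist")];pickle.dump(F,open("w2.pkl","wb"))
P=F[2]["pixels"];cv2.imwrite("pics/w2.png",cv2.vconcat([cv2.resize(P[100:340],(480,206)),cv2.resize(F[1]["pixels"][180:330,350:560],(480,343))]))
```

```text
4.8667 (array([ 530.8, -367.9,  198.5]), np.float64(74.6)) [-0.06025082  0.47568038 -0.87791469] 0.004449451288722383
```

View pics/w2.png

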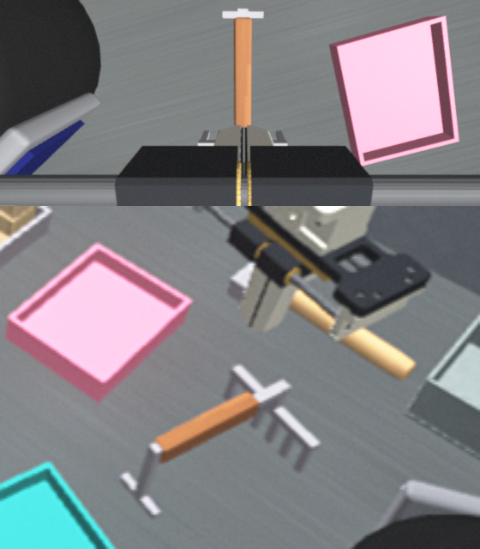

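Grasp missed: the fingers closed fully and the rake hasn't moved. I'll check where the TCP projects against the visible fingertips.

Run:
```python
from h import *;import pickle
F=pickle.load(open("w2.pkl","rb"));d=pickle.load(open("f0.pkl","rb"))
print("start tip",[proj(d[n],[(549.4,0,203),(549.4,0,181)]).round(0).tolist() for n in("scene","side","wrist")])
p=[(530.8,-367.9,198.5),(530.8,-367.9,176.5),(530.8,-367.9,75)]
ims=[]
for f,b in zip(F,((20,130,160,330),(350,150,560,330),(180,100,380,300))):
    u=proj(f,p);print(u.round(0).tolist())
    im=np.ascontiguousarray(f["pixels"]).copy()
    for k,q in enumerate(u):cv2.drawMarker(im,tuple(int(v) for v in q.round()),[(0,0,255),(0,255,0),(255,0,0)][k],cv2.MARKER_CROSS,8,1)
    im=im[b[1]:b[3],b[0]:b[2]];ims.append(cv2.resize(im,(int(im.shape[1]*450/im.shape[0]),450)))
o=cv2.hconcat(ims);s=800/o.shape[1];cv2.imwrite("pics/chk.png",cv2.resize(o,None,fx=s,fy=s))
```

```text
start tip [[[281.0, 194.0], [280.0, 205.0]], [[328.0, 147.0], [327.0, 154.0]], [[284.0, 252.0], [284.0, 240.0]]]
[[68.0, 200.0], [71.0, 210.0], [81.0, 257.0]]
[[461.0, 236.0], [458.0, 243.0], [446.0, 273.0]]
[[284.0, 254.0], [284.0, 241.0], [284.0, 204.0]]
```

View pics/chk.png

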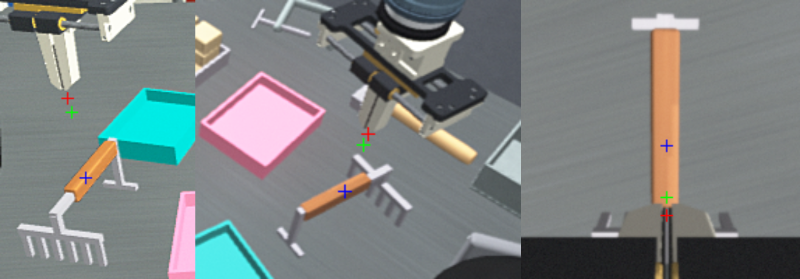

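Run:
```python
from h import *;import pickle
F=pickle.load(open("w2.pkl","rb"))
print(tri(F[0],[(67.3,195.2)],F[1],[(461.6,234.5)]))
d=pickle.load(open("f0.pkl","rb"))
print(tri(F[0],[(81,257)],F[1],[(446,273)]))
for z in(181,190,200,210,220):print(z,proj(d["scene"],[(549+46,0,z),(549+63,0,z)]).round(0).tolist())
a=cv2.resize(F[0]["pixels"][150:215,40:110],(560,520),interpolation=cv2.INTER_CUBIC)
b=cv2.resize(F[1]["pixels"][195:260,430:500],(560,520),interpolation=cv2.INTER_CUBIC)
cv2.imwrite("pics/tip.png",cv2.resize(cv2.hconcat([a,b]),(800,371)))
```

```text
(array([ 528.89385435, -368.71649088,  205.96018555]), np.float64(0.7787462084356761))
(array([ 531.5150571 , -367.88949479,   75.9475664 ]), np.float64(0.6399701431535288))
181 [[283.0, 218.0], [284.0, 223.0]]
190 [[283.0, 214.0], [284.0, 219.0]]
200 [[283.0, 209.0], [285.0, 214.0]]
210 [[283.0, 204.0], [285.0, 209.0]]
220 [[284.0, 198.0], [285.0, 204.0]]
```

View pics/tip.png

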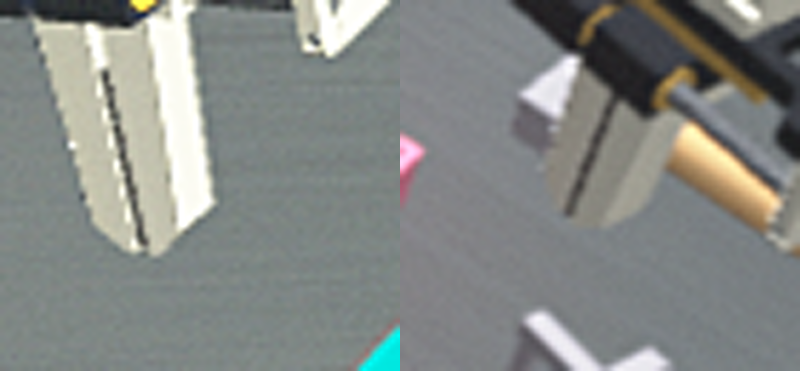

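The two-view check puts the physical fingertips at z≈206 while the TCP reads 198.5. The tips are therefore about 7 mm above the reported TCP, not 22 mm below it, which makes the tool about 30 mm short of the description. I'll grasp again about 30 mm lower, watching the force.

Emit:
send_rows(series="0 0 0 0;0 0 0 0;0 0 0 0;0 0 1.5 0;0 0 1.5 0;0 0 1.5 0;0 0 1.5 0;0 0 1.5 0;0 0 1.5 0;0 0 1 0;0 0 1 0;0 0 1 0", hand=60)

```text
time_s: 6.02
eef_pos: [531.0, -368.1, 78.1]
tool_rot: [0.421, 3.113, -0.0]
contact_force: [-0.2, 0.3, 0.2]
width: 0.602
```

Emit:
send_rows(series="0 0 0.5 0;0 0 0.5 0;0 0 0.5 0;0 0 0.5 0;0 0 0.5 0;0 0 0.5 0;0 0 0 0;0 0 0 0")

```text
time_s: 6.68
eef_pos: [530.8, -367.8, 48.3]
tool_rot: [-0.421, -3.113, -0.001]
contact_force: [-0.7, 0.0, -0.1]
width: 0.599
```

Emit:
send_rows(series="0 0 0 0;0 0 0 0;0 0 0 0;0 0 0 0;0 0 0 0;0 0 0 0;0 0 0 0;0 0 0 0;0 0 0 0;0 0 0 0;0 0 0 0;0 0 0 0", hand=0)

```text
time_s: 7.68
eef_pos: [530.9, -368.2, 48.7]
tool_rot: [0.421, 3.113, -0.0]
contact_force: [-0.8, -0.6, 1.0]
width: 0.19
```

Now gripped, with the opening at 0.19 ≈ 18 mm. Next I lift.

Emit:
send_rows(series="0 0 -0.5 0;0 0 -1 0;0 0 -1 0;0 0 -1.5 0;0 0 -1.5 0;0 0 -1.5 0;0 0 -1.5 0;0 0 -1.5 0;0 0 -1 0;0 0 -0.5 0;0 0 0 0;0 0 0 0")

```text
time_s: 8.68
eef_pos: [530.8, -367.8, 163.5]
tool_rot: [-0.421, -3.113, -0.0]
contact_force: [-0.1, 0.4, -3.9]
width: 0.189
```

Run:
```python
from h import *;import pickle
from cell import r
o=r.observe();print(o["time_s"],pose(o)[:2],o["contact_force"],o["width"])
F=[r.grab_frame(n) for n in("scene","side")];pickle.dump(F,open("w3.pkl","wb"))
a=cv2.resize(F[0]["pixels"][150:300,10:150],(373,400),interpolation=cv2.INTER_CUBIC)
b=cv2.resize(F[1]["pixels"][180:300,400:520],(400,400),interpolation=cv2.INTER_CUBIC)
cv2.imwrite("pics/lift.png",cv2.hconcat([a,b]))
```

```text
8.6833 (array([ 530.8, -367.8,  163.5]), np.float64(74.6)) [-0.1010308   0.38151064 -3.85749713] 0.18874562779302678
```

View pics/lift.png

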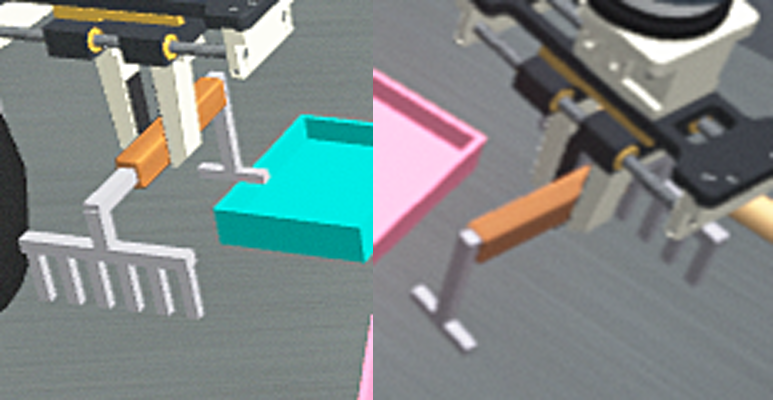

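Emit:
send_rows(series="0 0 0 -3;0 0 0 -4;0 0 0 -4;0 0 0 -3.3;-0.2 1 0 0;-0.4 2 0 0;-0.4 2 0 0;-0.4 2 0 0;-0.4 2 0 0;-0.4 2 0 0;-0.4 2 0 0;-0.4 2 0 0")

```text
time_s: 9.78
eef_pos: [563.5, -216.5, 162.9]
tool_rot: [-0.033, -3.14, -0.002]
contact_force: [0.8, 0.7, -3.2]
width: 0.193
```

Emit:
send_rows(series="-0.4 2 0 0;-0.4 2 0 0;-0.5 2 0 0;-0.5 2 0 0;-0.5 2 0 0;-0.5 2 0 0;-0.5 2 0 0;-0.5 2 0 0;-0.5 2 0 0;-0.5 2 0 0;-0.5 2 0 0;-0.5 1.2 0 0")

```text
time_s: 10.78
eef_pos: [625.6, 15.3, 162.9]
tool_rot: [-0.031, -3.14, -0.002]
contact_force: [0.4, -0.2, -3.2]
width: 0.19
```

Run:
```python
from h import *
from cell import r
o=r.observe();print(o["time_s"],pose(o)[:2],o["contact_force"],o["width"])
p,y,R=pose(o);print("todo tool cm",(R.T@(np.array([622.3,12.7,p[2]])-o["eef_pos"])/10).round(2),"yaw",88.9-y)
```

```text
10.7833 (array([625.6,  15.3, 162.9]), np.float64(88.88)) [ 0.44938197 -0.18014518 -3.15120363] 0.1897406281781361
todo tool cm [ 0.32 -0.27  0.  ] yaw 0.020000000000010232
```

Emit:
send_rows(series="0 -0.25 0 0;0 0 0.8 0;0 0 0.8 0;0 0 0.8 0;0 0 0.8 0;0 0 0.8 0;0 0 0.8 0;0 0 0.8 0;0 0 0.75 0;0 0 0 0;0 0 0 0")

```text
time_s: 11.7
eef_pos: [625.8, 9.8, 99.5]
tool_rot: [-0.03, -3.14, -0.0]
contact_force: [0.1, 0.4, -3.5]
width: 0.19
```

Run:
```python
from h import *;import pickle
from cell import r
o=r.observe();print(o["time_s"],pose(o)[:2],o["contact_force"],o["width"])
F=[r.grab_frame(n) for n in("scene","side")];pickle.dump(F,open("w4.pkl","wb"))
a=cv2.resize(F[0]["pixels"][220:350,225:355],(400,400),interpolation=cv2.INTER_CUBIC)
b=cv2.resize(F[1]["pixels"][100:230,280:410],(400,400),interpolation=cv2.INTER_CUBIC)
cv2.imwrite("pics/pre.png",cv2.hconcat([a,b]))
```

```text
11.7 (array([625.8,   9.8,  99.5]), np.float64(88.9)) [ 0.10812937  0.37845485 -3.52301127] 0.19006284197073187
```

View pics/pre.png

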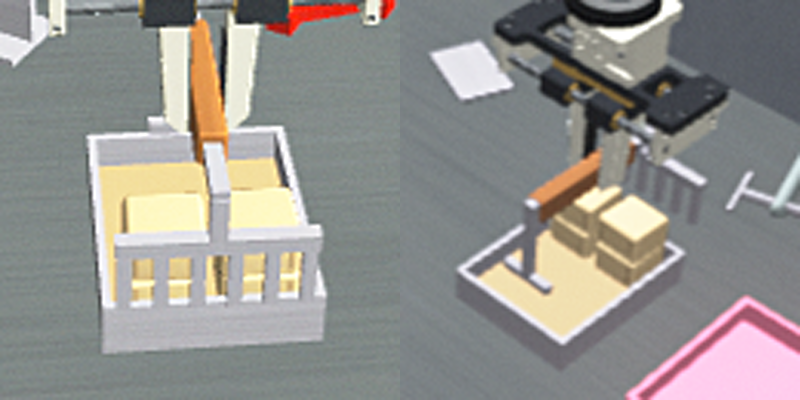

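The rake's teeth are behind the heap and above the rim, with the gripper clear. Now I drag towards the robot (tool +x), slowly.

Emit:
send_rows(series="0 0.25 0 0;0.5 0 0 0;0.5 0 0 0;0.5 0 0 0;0.5 0 0 0;0.4 0 0 0;0.4 0 0 0;0.4 0 0 0;0.4 0 0 0;0.4 0 0 0;0.4 0 0 0;0.4 0 0 0")

```text
time_s: 12.8
eef_pos: [578.3, 13.1, 100.4]
tool_rot: [0.03, 3.14, -0.0]
contact_force: [2.0, -0.1, -1.9]
width: 0.189
```

Emit:
send_rows(series="0.4 0 0 0;0.4 0 0 0;0.4 0 0 0;0.4 0 0 0;0.4 0 0 0;0.4 0 0 0;0.4 0 0 0;0 0 0 0;0 0 0 0")

```text
time_s: 13.55
eef_pos: [550.0, 13.7, 100.2]
tool_rot: [-0.03, -3.141, 0.0]
contact_force: [-0.3, 0.6, -3.1]
width: 0.189
```

Run:
```python
from h import *;import pickle
from cell import r
o=r.observe();print(o["time_s"],pose(o)[:2],o["contact_force"],o["width"])
F=[r.grab_frame(n) for n in("scene","side")];pickle.dump(F,open("w5.pkl","wb"))
a=cv2.resize(F[0]["pixels"][220:350,225:355],(400,400),interpolation=cv2.INTER_CUBIC)
b=cv2.resize(F[1]["pixels"][100:230,280:410],(400,400),interpolation=cv2.INTER_CUBIC)
cv2.imwrite("pics/drag.png",cv2.hconcat([a,b]))
```

```text
13.55 (array([550. ,  13.7, 100.2]), np.float64(88.9)) [-0.34291615  0.58138728 -3.10770294] 0.18928906898111755
```

View pics/drag.png

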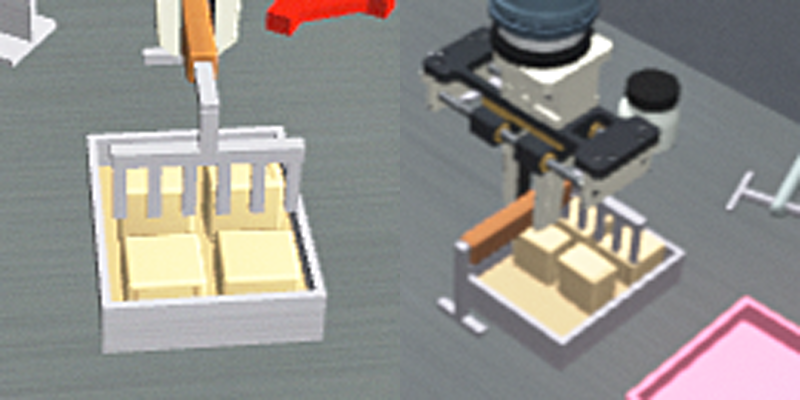

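Emit:
send_rows(series="-0.3 0 0 0;0 0 -0.5 0;0 0 -1 0;0 0 -1 0;0 0 -1.5 0;0 0 -1.5 0;0 0 -1.5 0;0 0 -1 0;0 0 0 0;0 0 0 0")

```text
time_s: 14.48
eef_pos: [553.7, 13.6, 181.1]
tool_rot: [0.03, 3.14, -0.001]
contact_force: [-1.4, 0.0, -3.3]
width: 0.195
```

Run:
```python
from h import *;import pickle
from cell import r
o=r.observe();print(o["time_s"],pose(o)[:2],o["contact_force"],o["width"])
F=[r.grab_frame(n) for n in("scene","side")];pickle.dump(F,open("w6.pkl","wb"))
a=cv2.resize(F[0]["pixels"][250:340,245:335],(400,400),interpolation=cv2.INTER_CUBIC)
b=cv2.resize(F[1]["pixels"][145:225,295:375],(400,400),interpolation=cv2.INTER_CUBIC)
cv2.imwrite("pics/after.png",cv2.hconcat([a,b]))
```

```text
14.4833 (array([553.7,  13.6, 181.1]), np.float64(88.9)) [-1.37137832  0.04825017 -3.3448963 ] 0.19467936810928965
```

View pics/after.png

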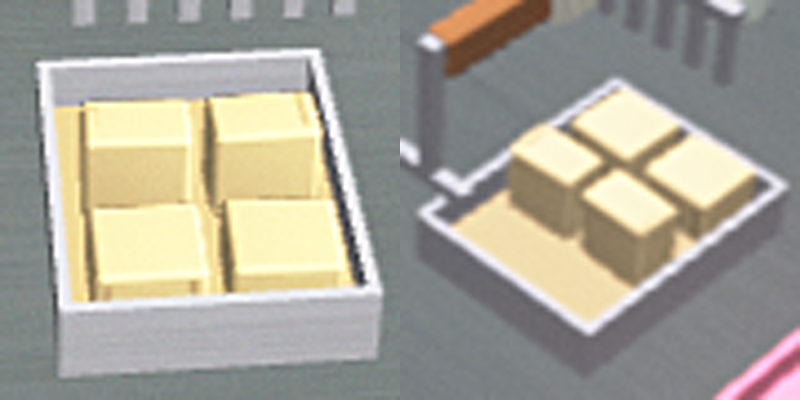

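Run:
```python
from h import *;import pickle
S,D=pickle.load(open("w6.pkl","rb"))
s=lambda c:np.array([c],float)*90/400+[245,250]
t=lambda c:(np.array([c],float)-[400,0])*80/400+[295,145]
for n,A,B in(("L",[(85,103),(187,100),(190,146),(85,148)],[(643,233),(583,190),(620,168),(677,210)]),("R",[(208,100),(312,96),(320,138),(215,142)],[(570,178),(511,142),(548,125),(605,157)])):
    for a,b in zip(A,B):
        p,e=tri(S,s(a),D,t(b));print(n,p.round(1),round(e,1))
```

```text
L [584.1 -33.1  54.9] 2.1
L [586.1  10.   55.2] 1.0
L [614.2   8.2  53.8] 0.3
L [611.1 -34.5  53.4] 0.2
R [587.3  19.5  56.1] 0.9
R [587.3  63.1  54.7] 0.4
R [613.6  61.2  52.8] 2.7
R [614.   18.7  55. ] 0.0
```

The triangulated tops of the two moved lumps are level at about 55 mm and 28 mm deep. So they stand upright on the pan floor with centres at about 34 mm, under the 37 mm limit. All four lumps lie one deep and separate. Now I take the rake back to its original clear spot.

Emit:
send_rows(series="0 -1 0 0;0.1 -2 0 0;0.1 -2 0 0;0.1 -2 0 0;0.1 -2 0 0;0.1 -2 0 0;0.1 -2 0 0;0.1 -2 0 0;0.1 -2 0 0;0.1 -2 0 0;0.1 -2 0 0;0.1 -2 0 0")

```text
time_s: 15.58
eef_pos: [536.9, -217.6, 179.1]
tool_rot: [-0.031, -3.14, -0.001]
contact_force: [0.8, 0.8, -3.7]
width: 0.19
```

Emit:
send_rows(series="0.1 -2 0 0;0.1 -2 0 0;0.1 -2 0 0;0.1 -2 0 0;0 -2 0 0;0 -2 0 0;0 -2 0 0;0 -1.2 0 0;0 0 0 4;0 0 0 4;0 0 0 4;0 0 0 2.3")

```text
time_s: 16.58
eef_pos: [530.2, -368.1, 179.1]
tool_rot: [-0.427, -3.111, -0.002]
contact_force: [0.1, 0.5, -3.5]
width: 0.193
```

Emit:
send_rows(series="0 0 0 0;0 0 1 0;0 0 1.5 0;0 0 1.5 0;0 0 1.5 0;0 0 1.5 0;0 0 1.5 0;0 0 1.5 0;0 0 1 0;0 0 0.5 0;0 0 0 0;0 0 0 0")

```text
time_s: 17.58
eef_pos: [531.0, -368.1, 65.2]
tool_rot: [-0.42, -3.113, -0.0]
contact_force: [-0.4, -0.2, -3.0]
width: 0.189
```

16.5 mm to go, then release and retreat.

Emit:
send_rows(series="0 0 0.4 0;0 0 0.4 0;0 0 0.3 0;0 0 0.2 0;0 0 0.2 0;0 0 0.1 0;0 0 0 0;0 0 0 0")

```text
time_s: 18.25
eef_pos: [530.9, -368.0, 49.2]
tool_rot: [0.421, 3.113, 0.0]
contact_force: [-0.5, -0.4, -2.8]
width: 0.19
```

Emit:
send_rows(series="0 0 0 0;0 0 0 0;0 0 0 0;0 0 0 0;0 0 0 0;0 0 0 0;0 0 0 0;0 0 0 0", hand=60)

```text
time_s: 18.92
eef_pos: [530.9, -368.0, 49.2]
tool_rot: [0.421, 3.113, -0.0]
contact_force: [0.1, -0.4, 0.0]
width: 0.598
```

Emit:
send_rows(series="0 0 -0.5 0;0 0 -1 0;0 0 -1 0;0 0 -1.5 0;0 0 -1.5 0;0 0 -1.5 0;0 0 -1.5 0;0 0 -1.5 0;0 0 -1.5 0;0 0 -1 0;0 0 0 0;0 0 0 0")

```text
time_s: 19.92
eef_pos: [531.2, -368.2, 175.2]
tool_rot: [0.421, 3.112, -0.002]
contact_force: [0.7, -0.7, -0.2]
width: 0.606
```

Run:
```python
from h import *;import pickle
from cell import r
o=r.observe();print(o["time_s"],pose(o)[:2],o["contact_force"],o["width"])
F=[r.grab_frame(n) for n in("scene","side")];pickle.dump(F,open("w7.pkl","wb"))
a=cv2.resize(F[0]["pixels"][200:340,25:340],(720,320),interpolation=cv2.INTER_CUBIC)
b=cv2.resize(F[1]["pixels"][140:320,290:500],(327,280),interpolation=cv2.INTER_CUBIC)
c=cv2.resize(F[1]["pixels"][145:225,295:375],(280,280),interpolation=cv2.INTER_CUBIC)
bc=cv2.copyMakeBorder(cv2.hconcat([b,c]),0,0,0,113,cv2.BORDER_CONSTANT)
cv2.imwrite("pics/end.png",cv2.vconcat([a,bc]))
old=pickle.load(open("w6.pkl","rb"))
for k,b in((0,(265,335,250,335)),(1,(150,215,300,375))):
    A,B=[x[k]["pixels"][b[0]:b[1],b[2]:b[3]].astype(int) for x in(old,F)];print("pan diff",abs(A-B).mean())
```

```text
19.9167 (array([ 531.2, -368.2,  175.2]), np.float64(74.6)) [ 0.67471199 -0.6802057  -0.19679539] 0.6057252115733042
pan diff 1.8987675070028012
pan diff 8.155350427350427
```

View pics/end.png

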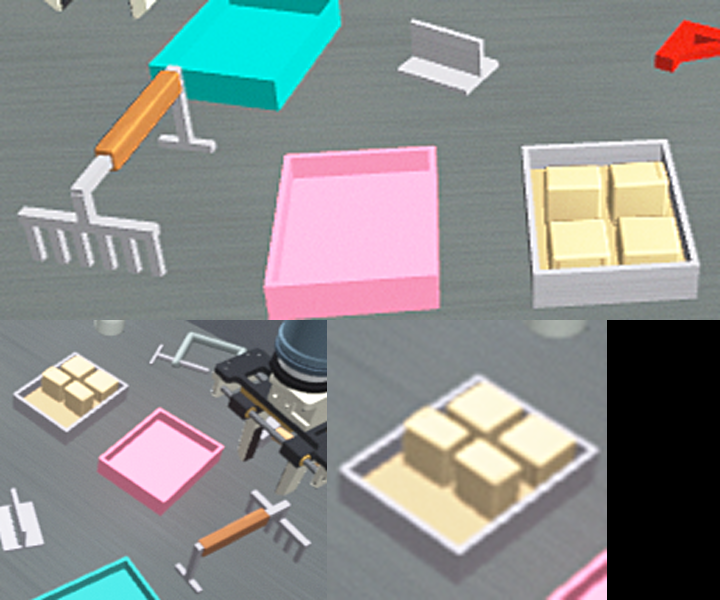

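The last picture shows the rake standing on its own on the bench at about (110,190) in the crop. The four lumps are separate and one deep in the grey pan at (610,220), unchanged since the previous look.

```bash
python3 -c "
from cell import r
r.job_done()"
```

```text
the job is handed in; nothing more can be done
```

I raked the two upper lumps off the heap toward the robot, so all four now lie one deep in the grey pan. I then set the rake back where it came from, about 390 mm from the pan's centre, and handed the job in at about 20 s. `job_done` gives no verdict.

**First grasp missed:** the real fingertips are about 30 mm shorter than the description says; the two camera views put them 7 mm above the reported tool point rather than 22 mm below it. I grasped again 30 mm lower and the rake held.

**Last checks:**
- **Lumps:** the two raked lumps ended up standing on edge, not flat. Their tops triangulate to about 55 mm, so their centres are at about 34 mm. That is inside the 37 mm limit by about 3 mm. None rests on another, and they looked unchanged in the last picture.
- **Rake:** it stands by itself on the bench, released, and well clear of the pan and lumps. I did not re-measure its height after release; it was lowered to within about 0.5 mm of the height where I picked it up.
- **A check that disagreed:** comparing the pan area before and after, the side view differed by 8 grey levels against 2 in the scene view. I put that down to the rake and gripper being in the earlier side picture, as the lumps look the same in both.

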